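# Fit a label holder on the reagent riser's lip and keep it pressed home

### The arm

A 6-joint arm with a two-finger parallel gripper is mounted at the origin on the work surface. World frame = base frame: x ahead of the robot, y to its left, z up, the work surface at z = 0. Lengths are in m, angles in degrees, forces in N, time in s.
With the tool pointing down it reaches from about 0.4 to 0.825 m from the base axis. Payload 7 kg.
Tool frame: the origin (TCP) lies between the finger pads; the fingertips stand 22 mm ahead of it and the grasp point (between the pads) lies 3 mm ahead of it; z points along the fingers, y is the direction in which the jaws open and shut (so a half turn about z gives the same grasp; the last joint's range is limited). The gripper opens to 88 mm and grips with 3 to 60 N. Pads are 19 mm wide; open, the fingers measure 130 mm over their backs; the gripper's body (78 mm by 193 mm) begins 47 mm behind the grasp point.
Start: joints at [-49.039, 20.546, 0.682, 0, -70.136, -16.507], TCP at [0.279, -0.614, 0.249] pointing down, gripper open.
Joint ranges: [-176.03, 176.03], [-82.01, 121.73], [-58.28, 71.71], [-173.87, 95.51], [-174.79, -0.11], [-173.66, 173.66]. Speed limits (degrees/s): [136.94, 136.94, 172.46, 180, 180, 180].

### API

Orientations are given as [roll, pitch, yaw] about the fixed x, y, z axes, in that order (R = Rz(yaw) Ry(pitch) Rx(roll)).
In Python, from plant import telemetry, cams, r gives the robot as it stands.
- The arm moves only by the tool carry_out, never from a script. Its argument "commands" is one flat list of numbers, 5 for each row, row after row: the shift along the world's x, y, z as a fraction of full scale, then the turn about the world's z as a fraction of full scale, then the gripper's target within -1 to 1 (shut at 1, half-way at 0, fully open at -1). In form: [x, y, z, turn, claw, x, y, z, turn, claw, ...]. A call has 1 to 8 rows; each row shifts and turns the commanded pose from where the row before left it; what a row does not reach is not made up. Full scale, the value 1, is 0.04 m for a shift and 4 degrees for a turn. A row lasts 1/10 s, in which the tool goes at most 50 mm and 8.59 degrees, less where a joint would pass 70% of its speed; a pose out of reach is approached as far as the arm can. A call with a number of a shift or a turn outside -1 to 1 is refused whole. A call with a gripper value outside its range is refused whole. The fingers move at their own pace and stop on an object; "grip_force" is the grip in N (left out, the last holds). Time passes only in rows, so rows that do not move let the fingers close. It gives the time, the measured TCP pose, the force and the opening at its end, in the units of the state.
- telemetry.get_state(): the state, without advancing time (a new reading comes with each control period).
- cams.capture(name): name is "scene" or "top" or "wrist"; returns a dict with "frame" (420x560x3 uint8, red, green, blue), "camera_matrix" (3x3 intrinsics, pixels), "camera_from_world" (4x4, takes a point from world to camera coordinates); the wrist camera has in their place "mount" (4x4, takes a point from camera to tool coordinates, whose origin is the TCP and whose axes are the flange's). Camera axes: x right, y down, z forward; pixel columns grow to the right and rows downward; lengths in m; the calibration is good to about 2 mm. A picture is of the moment at which its call begins: read the wrist's pose just before it. There is no depth.
- r.close_job(): hands the job in, once; it reports no verdict.
The state is a dict: "time_s": time; "joints": joint angles; "qd": joint speeds; "joint_torque": joint torques, N m; "tcp_pos": TCP position; "eef_rot": TCP orientation; "contact_force": force on the tool from outside, world axes, zero at the start; "moment": the same for the moment, N m; "gripper_width": finger opening in m.
Only numpy, scipy, OpenCV 4.12 (cv2) and the standard library are available. Lean on these libraries where they do the work, as an engineer would, in place of code of your own. Each camera call takes 0.05 s, during which the arm holds its last target. There are 200 camera calls.

### The job

On the little riser shelf, one of the three stock bins has no label holder on the shelf lip in front of it: put the two bark chips lying on the shelf behind the lip there into the waste tub, and fit the spare label holder from the bench over the lip, centred in front of that bin, label face outwards like the other two and tongue behind the lip. Push it down fully home against its springy adhesive pad, and finish while still holding it pressed home so that the pad can take: do not let go or ease off. Leave the jar, bottle, beaker and succulent where they stand.

Things in the scene. Friction and masses are not known exactly. Their poses are not given: they have to be found in the camera images.
- shelf: Low riser shelf on the bench, fixed: grey board on aluminium legs, 580 mm long (its y), 200 mm deep (its x), board top 110 mm above the bench. Along its front edge, towards the robot, an aluminium lip 4 mm thick stands 28 mm above the board, its front face flush with the board's edge. Origin on the bench under the middle of the lip, x towards the back.
- bin_c: The stock bin with no label holder: clear, 100 x 125 x 42 mm, holding black stoppers; fixed on the shelf. Origin at the centre of its underside, 125 mm behind the lip; its front wall stands 75 mm behind the lip. Two like bins stand 160 mm apart in the same row, each with a fixed label holder on the lip before it.
- lip_spot (a point): The place for the label holder: point on the top edge of the lip, mid-thickness, centred in front of the bin without a holder. Its x axis points level to the back of the shelf, y along the lip, z up. The board is 28 mm lower; behind the lip the 75 mm up to the bin are free but for the two chips.
- holder_center (a point): Centre of the spare label holder, half-way up; it stands upright on the bench. Grey plastic saddle clip, inverted U in section: 16 mm thick (x), 70 mm wide (y), 38 mm high, about 67 g; 7 mm gap, open below and 22 mm deep, centred here. Grip it from above across its 16 mm. Home: this point 3 mm below lip_spot, feet 6 mm above the board.
- holder_face (a point): Middle of the outside of the holder's label face, 8 mm in front (-x) of holder_center: a plate 70 mm wide, 38 mm high, 4.5 mm thick with a paper label. It belongs on the robot's side of the lip.
- holder: The whole spare holder: origin at foot level, 19 mm under holder_center, same axes, z up. Behind the face (+x) is the tongue, 46 mm wide, 3 mm thick, its foot flared 1.5 mm backwards; above the gap the solid bridge, 46 mm wide, forms the top 16 mm of the holder.
- holder_pad (a joint): Squash of the springy adhesive pad on the bridge's underside: 0 relaxed (3 mm proud), 0.003 m flat. On the way down it meets the lip's top when holder_center is level with lip_spot, yields from 2.5 N and is flat at 10 N, when the bridge meets the lip (home). It springs back when the push ends.
- chip_1_center (a point): Centre of a chunky brown bark chip, 32 mm long (its x), 24 mm wide (its y), 22 mm high, 15 g, lying flat on the shelf board 23 to 38 mm behind the lip, to the right of lip_spot. Its x axis points roughly to the back of the shelf, so it can be gripped across its 24 mm from above with the fingers closing along the lip. This point is 10 mm above the board.
- chip_2_center (a point): Centre of the other bark chip, the same shape, to the left of lip_spot.
- waste_tub: Open grey plastic waste tub on the bench, fixed, 150 x 150 mm, 100 mm high, walls 4 mm. Origin at the centre of its underside, z up.
- jar_center (a point): Bystander: small glass jar, 56 mm across, 60 mm high, this point 30 mm up its axis; stands on the bench in front of the robot.
- reagent_bottle_center (a point): Bystander: brown bottle, 70 mm across, 150 mm high, this point 60 mm up its axis; on the bench at the left.
- beaker_center (a point): Bystander: glass beaker, 76 mm across, 95 mm high, this point 45 mm up its axis; on the bench at the right.
- succulent_center (a point): Bystander: succulent in a terracotta pot, pot 52 mm across and 42 mm high, about 75 mm with leaves, this point 21 mm up its axis; on the shelf's rear left end.

How it is judged (in metres and radians):
At the end, for the whole second after the job is handed in: Both chips in the waste tub; the holder upright and square (0.1 rad) over the lip, face to the robot's side, tongue behind it, within 20 mm of the bare bin's middle, its pad squashed to within 1.3 mm of home, and the fingers still on it with over 3 N, through the last second (x of chip_1_center in the frame of waste_tub between -0.071 and 0.071 m and y of chip_1_center in the frame of waste_tub between -0.071 and 0.071 m and z of each of chip_1_center, chip_2_center in the frame of waste_tub below 0.08 m and x of chip_2_center in the frame of waste_tub between -0.071 and 0.071 m and y of chip_2_center in the frame of waste_tub between -0.071 and 0.071 m and x of holder_center in the frame of lip_spot between -0.003 and 0.003 m and y of holder_center in the frame of lip_spot between -0.02 and 0.02 m and z of holder_center in the frame of lip_spot between -0.006 and -0.0017 m and x of holder_face in the frame of lip_spot below -0.004 m and angle between holder_center's own z axis and vertical below 0.1 rad and angle between the x axis of holder_center and the x axis of lip_spot, either way round below 0.1 rad and contact force between the fingers and holder above 3 N); the arm keeps its last pose, push and grip.
It fails at once if A bystander (jar, bottle, beaker or succulent) is shifted by more than 30 mm or tipped over (distance of any of jar_center, reagent_bottle_center, beaker_center, succulent_center from where it was at the start of the episode above 0.03 m or angle between any of jar_center, reagent_bottle_center, beaker_center, succulent_center's own z axis and vertical above 0.5 rad).
It also fails if it takes over 67 s, if anything falls off the work surface, if the arm or the gripper's body presses on something with over 40 N, if the wrist force passes 120 N, or if a joint passes its speed limit or range.

## Working session

There is one attempt and no reset: what is moved stays moved. The work goes in short steps, Python scripts to look and compute and a tool call to move; the robot and the scene stay as the last step left them, time stands still between calls to the robot, and variables do not carry over. Pictures are saved under pics/ and viewed, about 8 in all and at most 12, crops included, and the job is handed in when it is done.

Besides the shell and the picture viewer there is one more tool, called after "Emit:" as a command line: name --argument value ..., lists and objects as JSON in quotes. carry_out: Moves the arm, as the interface text tells. Shift numbers are shares of 0.04 m and turn numbers shares of 4 degrees, none past 1 either way. Its arguments: {"type":"object","properties":{"commands":{"type":"array"},"grip_force":{"type":"number"}},"required":["commands"]}

```bash
mkdir -p pics; cat > h.py <<'E'
import numpy as np, cv2
from plant import telemetry, cams, r
from scipy.spatial.transform import Rotation as R
def cap(name, save=None):
    s=telemetry.get_state(); c=cams.capture(name)
    K=np.array(c["camera_matrix"])
    if "mount" in c:
        T=np.eye(4); T[:3,:3]=R.from_euler('xyz',s["eef_rot"],degrees=True).as_matrix(); T[:3,3]=s["tcp_pos"]
        W=T@np.array(c["mount"])
    else: W=np.linalg.inv(np.array(c["camera_from_world"]))
    if save: cv2.imwrite(save,c["frame"][:,:,::-1])
    return c["frame"],K,W
def ray(K,W,uv,z):
    d=W[:3,:3]@np.linalg.inv(K)@np.array([uv[0],uv[1],1.]); o=W[:3,3]
    return (o+d*(z-o[2])/d[2]).round(4)
def proj(K,W,p):
    q=np.linalg.inv(W)@np.append(p,1); q=K@q[:3]; return (q[:2]/q[2]).round(1)
E
python3 - <<'E'
from h import *
a=cap("top","pics/top.png"); b=cap("scene","pics/scene.png")
np.savez("cams.npz",Kt=a[1],Wt=a[2],Ks=b[1],Ws=b[2])
print(a[1],a[2],b[2],telemetry.get_state())
E
```

```text
[[463.29307328   0.         278.60725876]
 [  0.         463.29307328 213.10405596]
 [  0.           0.           1.        ]] [[-0.00436663 -0.97325383  0.22969091  0.32228154]
 [-0.99998303  0.00513546  0.00274955 -0.01232801]
 [-0.00385558 -0.22967501 -0.97325974  1.22199514]
 [ 0.          0.          0.          1.        ]] [[ 0.87716556  0.33114734 -0.34773845  1.00125107]
 [ 0.48016971 -0.59855424  0.64122529 -0.76968578]
 [ 0.00419972 -0.72943421 -0.68403808  0.94962273]
 [ 0.          0.          0.          1.        ]] {'time_s': 0.1, 'joints': array([-4.90412800e+01,  2.05866505e+01,  6.38552759e-01, -1.75399475e-02,
       -7.01354374e+01, -1.65074626e+01]), 'qd': array([ 0.04429791,  0.00631961,  0.09917755,  0.05111229,  0.00029506,
       -0.07707534]), 'joint_torque': array([-8.96872316e-04, -5.84164560e+01,  2.93754548e+01,  7.01555416e+00,
        1.01893200e-02, -3.00874956e-05]), 'tcp_pos': array([ 0.27920924, -0.61409918,  0.24772108]), 'eef_rot': array([ 1.79915222e+02, -7.92793565e-03, -1.55554709e+02]), 'contact_force': array([-0.01767572, -0.07834875, -0.71450258]), 'moment': array([-0.03945399,  0.04150223,  0.00335624]), 'gripper_width': 0.08780538572146422}
```

View pics/top.png

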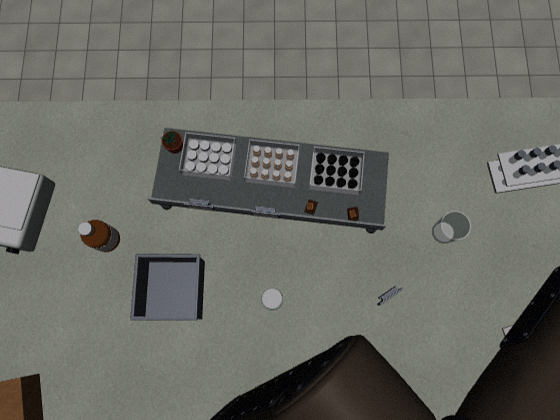

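View pics/scene.png

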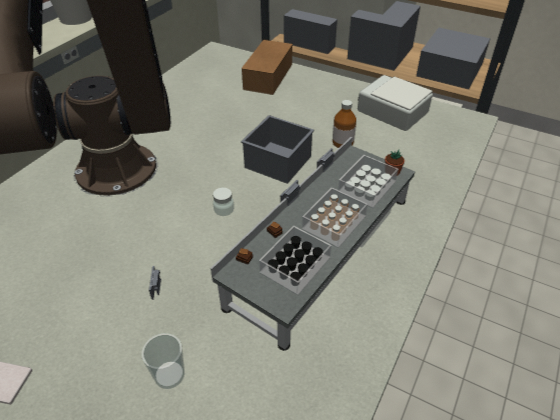

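The top view shows the bare bin at the right (about (337,170)). The chips are at (311,207) and (353,213), the spare holder at (390,296), the tub at (168,288), the jar at (272,299) and the beaker at (455,228). I'll measure these and view enlarged crops.

```bash
python3 - <<'E'
from h import *
d=np.load("cams.npz");K,W=d["Kt"],d["Wt"]
im=cv2.imread("pics/top.png")
for n,(x0,y0,x1,y1) in dict(a=(140,120,400,240),b=(360,270,420,320)).items():
    pass
a=cv2.resize(im[120:240,140:400],None,fx=3,fy=3,interpolation=cv2.INTER_CUBIC)
b=cv2.resize(im[275:315,360:420],None,fx=6,fy=6,interpolation=cv2.INTER_CUBIC)
o=np.zeros((600,780,3),np.uint8);o[:360]=a;o[360:600,:360]=b;cv2.imwrite("pics/c1.png",o)
hsv=cv2.cvtColor(im,cv2.COLOR_BGR2HSV)
m=((hsv[...,0]<20)&(hsv[...,1]>120)&(hsv[...,2]>40)).astype(np.uint8)
n,l,s,c=cv2.connectedComponentsWithStats(m[190:230,290:370].copy())
for i in range(1,n):
    if s[i,4]>15: 
        uv=c[i]+[290,190]; print("chip",uv,s[i],ray(K,W,uv,.12))
for nm,uv,z in [("lipL",(151,200),.138),("lipR",(386,226),.138),("tubTL",(134,254),.1),("tubTR",(203,254),.1),("tubBL",(131,321),.1),("tubBR",(201,320),.1),("jar",(272,299),.06),("holder",(390,296),.038),("h1",(200,203),.138),("h2",(265,210),.138),("beak",(456,226),.095),("binTL",(310,148),.152),("binTR",(362,153),.152),("binBL",(309,187),.152),("binBR",(361,193),.152)]: print(nm,ray(K,W,uv,z))
E
```

```text
chip [310.3        205.82857143] [15 11 12 12 70] [ 0.6003 -0.087   0.12  ]
chip [352.80327869 213.04918033] [59 18 10 10 61] [ 0.5815 -0.1904  0.12  ]
lipL [0.6124 0.2998 0.138 ]
lipR [ 0.5451 -0.2654  0.138 ]
tubTL [0.4864 0.3442 0.1   ]
tubTR [0.4856 0.1757 0.1   ]
tubBL [0.3271 0.3406 0.1   ]
tubBR [0.3287 0.1752 0.1   ]
jar [0.3787 0.0082 0.06  ]
holder [ 0.3858 -0.2884  0.038 ]
h1 [0.6042 0.1807 0.138 ]
h2 [0.586  0.0235 0.138 ]
beak [ 0.5531 -0.4488  0.095 ]
binTL [ 0.7385 -0.0871  0.152 ]
binTR [ 0.7248 -0.214   0.152 ]
binBL [ 0.6389 -0.0827  0.152 ]
binBR [ 0.6232 -0.2069  0.152 ]
```

View pics/c1.png

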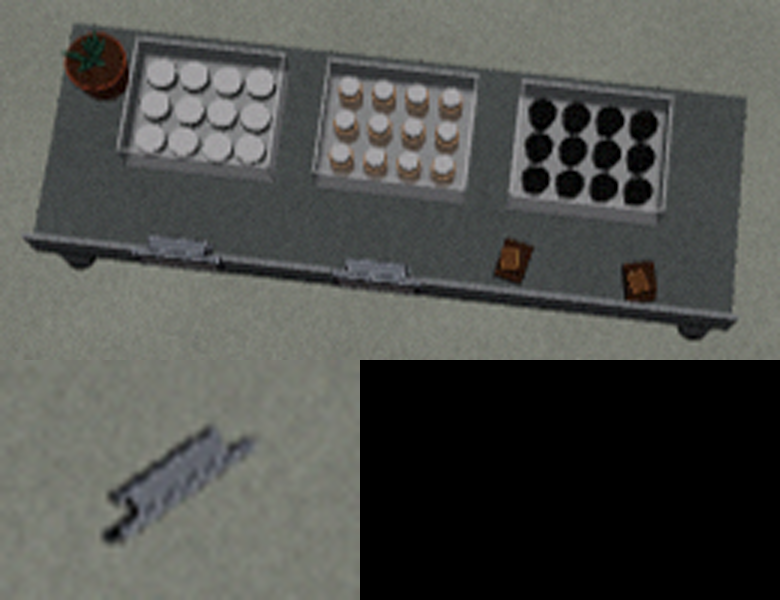

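The enlarged view confirms the shelf yaw is about -6.8°. The holder's wide face plate is on its lower-right side, so its yaw is about +34°. The chips are close to square with the shelf. I'll move above the right chip and look from close by.

Emit:
carry_out --commands '[0.63,0.88,0,-0.34,-0.2,0.63,0.88,0,-0.34,-0.2,0.63,0.88,0,-0.34,-0.2,0.63,0.88,0,-0.34,-0.2,0.63,0.88,0,-0.34,-0.2,0.63,0.88,0,-0.34,-0.2]' --grip_force 20

```text
time_s: 0.7
tcp_pos: [0.4312, -0.4016, 0.2483]
eef_rot: [180.0, -0.0, -163.8]
contact_force: [1.6, -0.1, -0.2]
gripper_width: 0.0529
```

Emit:
carry_out --commands '[0.63,0.88,0,-0.34,-0.2,0.63,0.88,0,-0.34,-0.2,0.63,0.88,0,-0.34,-0.2,0.63,0.88,0,-0.34,-0.2,0.63,0.88,0,-0.34,-0.2,0.63,0.88,0,-0.34,-0.2,0,0,0,0,-0.2,0,0,0,0,-0.2]'

```text
time_s: 1.5
tcp_pos: [0.582, -0.191, 0.2479]
eef_rot: [180.0, -0.1, -171.7]
contact_force: [-0.6, -0.1, 0.1]
gripper_width: 0.0527
```

```bash
python3 - <<'E'
from h import *
f,K,W=cap("wrist","pics/w1.png"); np.savez("w1.npz",K=K,W=W)
s=telemetry.get_state(); print(s["tcp_pos"],s["eef_rot"],s["gripper_width"],s["time_s"]);print(W)
E
```

```text
[ 0.58153203 -0.19179861  0.24805304] [ 1.79986743e+02 -6.18938102e-02 -1.71810703e+02] 0.05277325449687634 1.55
[[-1.43146908e-01  9.43387621e-01  2.99213568e-01  5.00927747e-01]
 [ 9.89701398e-01  1.36547010e-01  4.29657539e-02 -2.03486241e-01]
 [-3.23357726e-04  3.02282502e-01 -9.53218330e-01  3.83498214e-01]
 [ 0.00000000e+00  0.00000000e+00  0.00000000e+00  1.00000000e+00]]
```

View pics/w1.png

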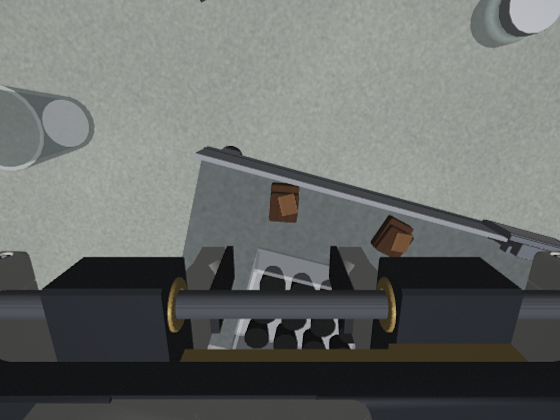

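The wrist view shows the right chip at (284,202), the left chip at (393,236), the lip running from (203,152) to (490,225), and the neighbouring holder from (485,225).

```bash
python3 - <<'E'
from h import *
d=np.load("w1.npz");K,W=d["K"],d["W"]
im=cv2.imread("pics/w1.png");hsv=cv2.cvtColor(im,cv2.COLOR_BGR2HSV)
m=((hsv[...,0]<20)&(hsv[...,1]>90)&(hsv[...,2]>25)).astype(np.uint8)
m[260:]=0
cs,_=cv2.findContours(m,cv2.RETR_EXTERNAL,cv2.CHAIN_APPROX_NONE)
for c in cs:
    if cv2.contourArea(c)>200:
        P=np.array([ray(K,W,p[0],.125)[:2] for p in c]); rc=cv2.minAreaRect((P*1000).astype(np.float32)); print(rc)
for p in [(203,150),(210,148),(490,222),(208,156),(490,230),(230,152)]: print(p,ray(K,W,p,.138))
cv2.imwrite("pics/w1c.png",cv2.resize(im[130:270,190:560],None,fx=2.1,fy=2.1,interpolation=cv2.INTER_CUBIC))
E
```

```text
((597.201904296875, -89.1029052734375), (32.05066680908203, 31.97743797302246), 69.28032684326172)
((578.3856201171875, -190.29415893554688), (33.66118240356445, 23.386184692382812), 6.757104873657227)
(203, 150) [ 0.5418 -0.2585  0.138 ]
(210, 148) [ 0.5395 -0.2533  0.138 ]
(490, 222) [ 0.5669 -0.0201  0.138 ]
(208, 156) [ 0.5458 -0.2543  0.138 ]
(490, 230) [ 0.5737 -0.0177  0.138 ]
(230, 152) [ 0.5403 -0.2378  0.138 ]
```

View pics/w1c.png

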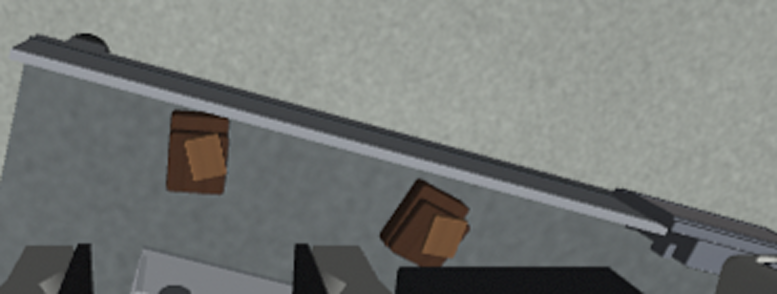

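Emit:
carry_out --commands '[-0.08,0.04,-0.9,0,-0.2,0,0,-0.9,0,-0.2,0,0,-0.7,0,-0.2,0,0,-0.3,0,-0.2,0,0,0,0,1,0,0,0,0,1,0,0,0,0,1,0,0,0,0,1]'

```text
time_s: 2.35
tcp_pos: [0.5781, -0.1909, 0.1369]
eef_rot: [180.0, -0.0, -171.9]
contact_force: [0.1, -0.5, -0.3]
gripper_width: 0.026
```

Emit:
carry_out --commands '[0,0,0,0,1,0,0,0.9,0,1,0,0,0.9,0,1,0,0,0.9,0,1,0,0,0.3,0,1]'

```text
time_s: 2.85
tcp_pos: [0.5799, -0.1909, 0.2612]
eef_rot: [-179.9, 0.3, -171.8]
contact_force: [1.1, 0.8, -0.7]
gripper_width: 0.0238
```

Emit:
carry_out --commands '[-0.36,0.94,0,0,1,-0.36,0.94,0,0,1,-0.36,0.94,0,0,1,-0.36,0.94,0,0,1,-0.36,0.94,0,0,1,-0.36,0.94,0,0,1]'

```text
time_s: 3.45
tcp_pos: [0.4911, 0.0364, 0.2564]
eef_rot: [180.0, -0.0, -171.9]
contact_force: [1.0, 0.2, 0.4]
gripper_width: 0.0238
```

Emit:
carry_out --commands '[-0.36,0.94,0,0,1,-0.36,0.94,0,0,1,-0.36,0.94,0,0,1,-0.36,0.94,0,0,1,-0.36,0.94,0,0,1,-0.36,0.94,0,0,1,0,0,0,0,1]'

```text
time_s: 4.15
tcp_pos: [0.4044, 0.264, 0.2564]
eef_rot: [180.0, -0.0, -171.7]
contact_force: [0.6, -0.2, -0.8]
gripper_width: 0.0239
```

Emit:
carry_out --commands '[0,0,-0.9,0,1,0,0,-0.9,0,1,0,0,-0.9,0,1,0,0,-0.9,0,1,0,0,0,0,-0.2,0,0,0,0,-0.2,0,0,0,0,-0.2,0,0,0,0,-0.2]'

```text
time_s: 4.95
tcp_pos: [0.4066, 0.2616, 0.1144]
eef_rot: [179.9, 0.1, -171.9]
contact_force: [-0.1, 0.2, -0.6]
gripper_width: 0.0495
```

Emit:
carry_out --commands '[0,0,0.9,-0.8,-0.2,0,0,0.9,-0.8,-0.2,0,0,0.9,-0.8,-0.2,0,0,0.9,-0.8,-0.2]'

```text
time_s: 5.35
tcp_pos: [0.4058, 0.2607, 0.2597]
eef_rot: [179.9, 0.1, 175.2]
contact_force: [1.0, 0.1, -1.3]
gripper_width: 0.0528
```

```bash
python3 - <<'E'
from h import *
f,K,W=cap("top","pics/t2.png")
im=cv2.imread("pics/t2.png");hsv=cv2.cvtColor(im,cv2.COLOR_BGR2HSV)
m=((hsv[...,0]<20)&(hsv[...,1]>120)&(hsv[...,2]>40)).astype(np.uint8)
n,l,s,c=cv2.connectedComponentsWithStats(m)
for i in range(1,n):
    if s[i,4]>20: print(s[i],c[i])
s=telemetry.get_state(); print(s["tcp_pos"],s["eef_rot"],s["gripper_width"],s["time_s"])
E
```

```text
[162 131  20  20 187] [173.05347594 142.20855615]
[305 200  12  14  84] [310.55952381 205.71428571]
[ 89 220  19  11 114] [ 98.60526316 224.30701754]
[0.40805358 0.26238205 0.26597678] [179.51991743   0.43984233 175.06816424] 0.05247477472058 5.4
```

Emit:
carry_out --commands '[0.48,-0.88,0,-0.38,-0.2,0.48,-0.88,0,-0.38,-0.2,0.48,-0.88,0,-0.38,-0.2,0.48,-0.88,0,-0.38,-0.2,0.48,-0.88,0,-0.38,-0.2]'

```text
time_s: 5.9
tcp_pos: [0.5025, 0.0834, 0.2581]
eef_rot: [179.9, 0.1, 167.7]
contact_force: [0.5, 0.9, 0.1]
gripper_width: 0.0524
```

Emit:
carry_out --commands '[0.48,-0.88,0,-0.38,-0.2,0.48,-0.88,0,-0.38,-0.2,0.48,-0.88,0,-0.38,-0.2,0.48,-0.88,0,-0.38,-0.2,0.48,-0.88,0,-0.38,-0.2,0,0,0,0,-0.2,0,0,0,0,-0.2]'

```text
time_s: 6.6
tcp_pos: [0.5979, -0.0923, 0.2571]
eef_rot: [180.0, 0.0, 160.0]
contact_force: [0.5, 0.8, -0.5]
gripper_width: 0.053
```

```bash
python3 - <<'E'
from h import *
f,K,W=cap("wrist","pics/w2.png"); np.savez("w2.npz",K=K,W=W)
im=cv2.imread("pics/w2.png");hsv=cv2.cvtColor(im,cv2.COLOR_BGR2HSV)
m=((hsv[...,0]<20)&(hsv[...,1]>90)&(hsv[...,2]>25)).astype(np.uint8)
m[260:]=0
cs,_=cv2.findContours(m,cv2.RETR_EXTERNAL,cv2.CHAIN_APPROX_NONE)
for c in cs:
    if cv2.contourArea(c)>200:
        P=np.array([ray(K,W,p[0],.125)[:2] for p in c]); rc=cv2.minAreaRect((P*1000).astype(np.float32)); print(rc)
s=telemetry.get_state(); print(s["tcp_pos"],s["eef_rot"],s["gripper_width"],s["time_s"])
cv2.imwrite("pics/w2c.png",cv2.resize(im[100:260],None,fx=1.4,fy=1.4))
t,_,_=cap("top"); cv2.imwrite("pics/t3c.png",cv2.resize(t[245:330,120:220,::-1],None,fx=4,fy=4))
a=cv2.imread("pics/w2c.png");b=cv2.imread("pics/t3c.png");o=np.zeros((600,784,3),np.uint8);o[:224]=a;o[224:224+340,:400]=b;cv2.imwrite("pics/o3.png",o)
E
```

```text
((597.1917114257812, -87.19612884521484), (23.095876693725586, 32.26741027832031), 69.64678192138672)
[ 0.59768946 -0.09147044  0.25719104] [1.79965926e+02 4.22349854e-02 1.60096158e+02] 0.05240248256178761 6.65
```

View pics/o3.png

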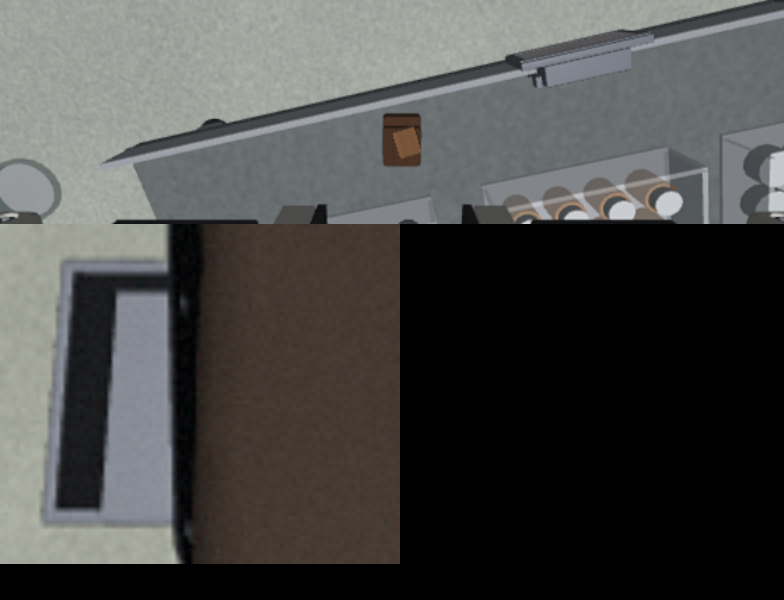

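The left chip is square with the tool at this yaw, and the tub is hidden by the arm. I'll grip this chip next.

Emit:
carry_out --commands '[0,0.1,-0.9,0,-0.2,0,0,-0.9,0,-0.2,0,0,-0.9,0,-0.2,0,0,-0.3,0,-0.2,0,0,0,0,1,0,0,0,0,1,0,0,0,0,1,0,0,0,0,1]'

```text
time_s: 7.5
tcp_pos: [0.5987, -0.0871, 0.1383]
eef_rot: [179.9, 0.1, 160.1]
contact_force: [0.2, -0.5, -0.2]
gripper_width: 0.0258
```

Emit:
carry_out --commands '[0,0,0,0,1,0,0,0.9,0,1,0,0,0.9,0,1,0,0,0.9,0,1,0,0,0.3,0,1]'

```text
time_s: 8.0
tcp_pos: [0.5994, -0.0875, 0.2614]
eef_rot: [179.9, 0.4, 160.2]
contact_force: [0.8, 0.0, -0.1]
gripper_width: 0.0239
```

Emit:
carry_out --commands '[-0.48,0.87,0,0,1,-0.48,0.87,0,0,1,-0.48,0.87,0,0,1,-0.48,0.87,0,0,1,-0.48,0.87,0,0,1]'

```text
time_s: 8.5
tcp_pos: [0.5007, 0.0878, 0.2566]
eef_rot: [180.0, 0.0, 160.1]
contact_force: [0.3, 0.6, 0.6]
gripper_width: 0.0239
```

Emit:
carry_out --commands '[-0.48,0.87,0,0.5,1,-0.48,0.87,0,0.5,1,-0.48,0.87,0,0.5,1,-0.48,0.87,0,0.5,1,-0.48,0.87,0,0.5,1,0,0,0,0,1]'

```text
time_s: 9.1
tcp_pos: [0.4042, 0.2638, 0.2567]
eef_rot: [179.9, 0.0, 170.4]
contact_force: [0.8, 0.5, 0.1]
gripper_width: 0.0239
```

Emit:
carry_out --commands '[0,0,-0.9,0,1,0,0,-0.9,0,1,0,0,-0.9,0,1,0,0,-0.9,0,1,0,0,0,0,-0.2,0,0,0,0,-0.2,0,0,0,0,-0.2,0,0,0,0,-0.2]'

```text
time_s: 9.9
tcp_pos: [0.4066, 0.2617, 0.1144]
eef_rot: [179.8, 0.1, 170.1]
contact_force: [0.3, -0.2, 0.1]
gripper_width: 0.0492
```

Emit:
carry_out --commands '[0,0,0.9,0,-0.2,0,0,0.9,0,-0.2,0,0,0.9,0,-0.2,0,0,0.9,0,-0.2]'

```text
time_s: 10.3
tcp_pos: [0.4058, 0.2607, 0.2597]
eef_rot: [179.9, 0.1, 170.1]
contact_force: [1.1, 0.8, 0.1]
gripper_width: 0.0525
```

Emit:
carry_out --commands '[0.05,-0.43,0,1,-0.2,0.05,-0.43,0,1,-0.2,0.05,-0.43,0,1,-0.2,0.05,-0.43,0,1,-0.2,0.05,-0.43,0,1,-0.2,0.05,-0.43,0,1,-0.2,0.05,-0.43,0,1,-0.2,0.05,-0.43,0,1,-0.2]'

```text
time_s: 11.1
tcp_pos: [0.4219, 0.1225, 0.2581]
eef_rot: [180.0, 0.1, -157.7]
contact_force: [-0.2, 0.6, -0.7]
gripper_width: 0.0525
```

Emit:
carry_out --commands '[0.05,-0.43,0,1,-0.2,0.05,-0.43,0,1,-0.2,0.05,-0.43,0,1,-0.2,0.05,-0.43,0,1,-0.2,0.05,-0.43,0,1,-0.2,0.05,-0.43,0,1,-0.2,0.05,-0.43,0,1,-0.2,0.05,-0.43,0,1,-0.2]'

```text
time_s: 11.9
tcp_pos: [0.438, -0.0151, 0.2581]
eef_rot: [-179.9, 0.1, -125.7]
contact_force: [-0.4, -0.0, -0.7]
gripper_width: 0.0529
```

Emit:
carry_out --commands '[-0.08,-0.43,0,1,-0.2,-0.08,-0.43,0,1,-0.2,-0.08,-0.43,0,1,-0.2,-0.08,-0.43,0,1,-0.2,-0.08,-0.43,0,1,-0.2,-0.08,-0.43,0,1,-0.2,-0.08,-0.43,0,1,-0.2,-0.08,-0.43,0,1,-0.2]'

```text
time_s: 12.7
tcp_pos: [0.4122, -0.1528, 0.2581]
eef_rot: [-179.8, 0.0, -93.7]
contact_force: [0.3, 0.5, -0.3]
gripper_width: 0.0529
```

Emit:
carry_out --commands '[-0.08,-0.43,0,1,-0.2,-0.08,-0.43,0,1,-0.2,-0.08,-0.43,0,1,-0.2,-0.08,-0.43,0,1,-0.2,-0.08,-0.43,0,1,-0.2,-0.08,-0.43,0,1,-0.2,-0.08,-0.43,0,1,-0.2,-0.08,-0.43,0,1,-0.2]'

```text
time_s: 13.5
tcp_pos: [0.3866, -0.2904, 0.2581]
eef_rot: [-179.9, -0.1, -61.7]
contact_force: [-0.1, -0.4, -0.1]
gripper_width: 0.0529
```

Emit:
carry_out --commands '[0,0,0,1,-0.2,0,0,0,0.5,-0.2,0,0,0,0,-0.2,0,0,0,0,-0.2]'

```text
time_s: 13.9
tcp_pos: [0.3867, -0.2897, 0.2575]
eef_rot: [-179.9, -0.1, -55.9]
contact_force: [-0.3, 0.8, -0.2]
gripper_width: 0.0524
```

```bash
python3 - <<'E'
from h import *
f,K,W=cap("wrist","pics/w4.png"); np.savez("w4.npz",K=K,W=W)
s=telemetry.get_state(); print(s["tcp_pos"],s["eef_rot"],s["joints"].round(1),s["time_s"])
t,_,_=cap("top","pics/t4.png")
o=np.zeros((600,784,3),np.uint8)
o[:420,:560]=f[:,:,::-1]
b=cv2.resize(t[245:330,120:220,::-1],None,fx=2,fy=2);o[425:425+170,:200]=b
b=cv2.resize(t[120:240,140:400,::-1],None,fx=1.4,fy=1.4);o[425:425+168,210:210+364]=b
cv2.imwrite("pics/o4.png",o)
E
```

```text
[ 0.38666361 -0.28961024  0.25733172] [-1.79948391e+02 -5.84313694e-02 -5.59202988e+01] [-13.4   1.8 -22.    0.  -66.2  47.5] 13.95
```

View pics/o4.png

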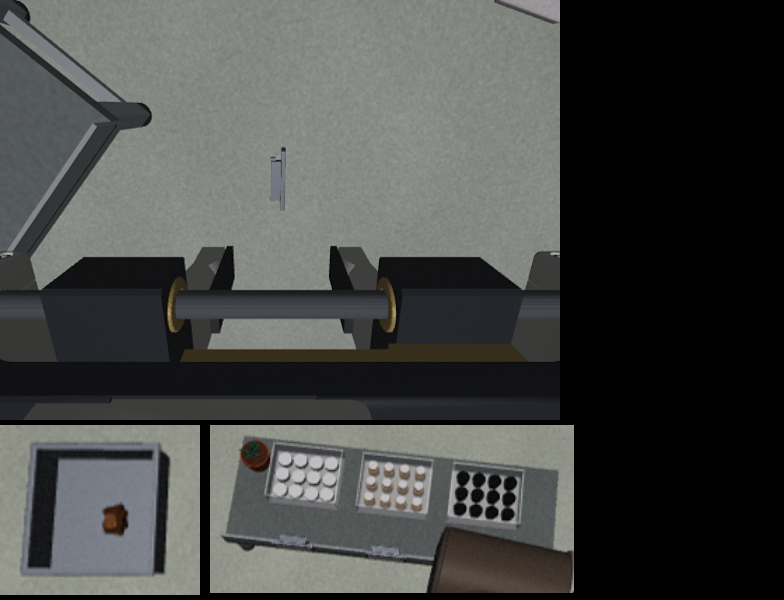

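The wrist view shows the holder upright and aligned with the tool, with the bridge at columns 271-283, the plate at 283-286 and rows 148-210. The tub shows the chips as one brown cluster, and the shelf in front of the bins looks clear where visible.

```bash
python3 - <<'E'
from h import *
d=np.load("w4.npz");K,W=d["K"],d["W"]
im=cv2.imread("pics/w4.png").astype(int)
r_=im[140:215,262:295]; hsv=cv2.cvtColor(im.astype(np.uint8),cv2.COLOR_BGR2HSV)[140:215,262:295]
# bluish-grey or dark vs greenish bench
b,g,rr=r_[...,0],r_[...,1],r_[...,2]
m=((b-g>4)|(r_.sum(2)<200))
for y in range(0,75,4): print(y+140,''.join('#' if v else '.' for v in m[y]), ''.join(' .:-=+*#%@'[min(9,v//77)] for v in r_.sum(2)[y]))
st=telemetry.get_state()
g=np.array([0.3867,-0.2896,0.038]);print(proj(K,W,g))
for p in [(271,179),(286,179),(284,148),(284,210)]: print(p,ray(K,W,p,.038))
E
```

```text
140 ................................. +++++++++++++++++++++++++++++++++
144 ................................. +++++++++++++++++++++++++++++++++
148 ....................###.......... +++++++++++++++++++-...:+++++++++
152 ....................###.......... +++++++++++++++++++=++=-+++++++++
156 ....................####......... ++++++++======+++++=====+++++++++
160 .........##############.......... +++++++++====-.....-===-+++++++++
164 .........##############.......... +++++++++==========:====++++++=++
168 .........##############.......... +++++++++==========-===++++++++++
172 .........##############.......... +++++++++==========-===++++++++++
176 .........##############.......... +++++++++==========-====+++++++++
180 .........##############.......... +++++++++==============++++++++++
184 .........##############.......... +++++++++==============++++++++++
188 .........##############.......... +++++++++==============++++++++++
192 .........##############.......... +++++++++=============-++++++++++
196 .........##############.......... ++++++++==========-===-++++++++++
200 ........######..##.####.......... ++++++++==========-===-++++++++++
204 ...................###........... ++++++++++++++++++====-++++++++++
208 ...................###........... ++++++++++++++++++====-++++++++++
212 ................................. +++++++++++++++++++++++++++++++++
[281.5 182.1]
(271, 179) [ 0.3986 -0.2859  0.038 ]
(286, 179) [ 0.3844 -0.2955  0.038 ]
(284, 148) [ 0.4061 -0.3233  0.038 ]
(284, 210) [ 0.3654 -0.2634  0.038 ]
```

Emit:
carry_out --commands '[0.12,-0.03,-0.9,0,-0.2,0,0,-0.9,0,-0.2,0,0,-0.9,0,-0.2,0,0,-0.9,0,-0.2,0,0,-0.9,0,-0.2,0,0,-0.6,0,-0.2,0,0,-0.38,0,-0.2,0,0,0,0,-0.2]' --grip_force 50

```text
time_s: 14.8
tcp_pos: [0.3901, -0.2903, 0.0355]
eef_rot: [179.8, 0.2, -55.9]
contact_force: [-0.1, 0.9, 0.6]
gripper_width: 0.0528
```

Emit:
carry_out --commands '[0,0,0,0,1,0,0,0,0,1,0,0,0,0,1,0,0,0,0,1,0,0,0,0,1,0,0,0,0,1,0,0,0,0,1]'

```text
time_s: 15.5
tcp_pos: [0.3916, -0.2909, 0.0378]
eef_rot: [-180.0, -0.0, -55.9]
contact_force: [-0.7, 2.2, 5.4]
gripper_width: 0.0154
```

Emit:
carry_out --commands '[0,0,0.5,0,1,0,0,0.9,0,1,0,0,0.9,0,1,0,0,0.9,0,1,0,0,0.9,0,1,0,0,0.9,0,1]'

```text
time_s: 16.1
tcp_pos: [0.3909, -0.2906, 0.2388]
eef_rot: [-180.0, 0.0, -55.9]
contact_force: [1.6, -0.4, -1.0]
gripper_width: 0.0154
```

Emit:
carry_out --commands '[0.43,0.38,0,-1,1,0.43,0.38,0,-1,1,0.43,0.38,0,-1,1,0.43,0.38,0,-1,1,0.43,0.38,0,-1,1]'

```text
time_s: 16.6
tcp_pos: [0.4777, -0.2141, 0.2371]
eef_rot: [180.0, 0.0, -76.0]
contact_force: [1.3, -0.7, -0.8]
gripper_width: 0.016
```

Emit:
carry_out --commands '[0.43,0.38,0,-1,1,0.43,0.38,0,-1,1,0.43,0.38,0,-1,1,0.43,0.38,0,-1,1,0.43,0.38,0,-1,1,0,0,0,-0.2,1,0,0,0,0,1,0,0,0,0,1]'

```text
time_s: 17.4
tcp_pos: [0.5628, -0.1391, 0.2371]
eef_rot: [180.0, -0.0, -96.6]
contact_force: [0.9, -0.6, -0.9]
gripper_width: 0.0154
```

Emit:
carry_out --commands '[0,0,-0.5,0,1,0,0,-0.3,0,1,0,0,0,0,1,0,0,0,0,1]'

```text
time_s: 17.8
tcp_pos: [0.5632, -0.1392, 0.2055]
eef_rot: [180.0, -0.0, -96.7]
contact_force: [0.6, -0.4, 0.1]
gripper_width: 0.0157
```

```bash
python3 - <<'E'
from h import *
f,K,W=cap("wrist","pics/w5.png"); np.savez("w5.npz",K=K,W=W)
s=telemetry.get_state(); print(s["tcp_pos"],s["eef_rot"],s["joints"].round(1),s["gripper_width"],s["time_s"])
E
```

```text
[ 0.56356299 -0.13916006  0.20597283] [-1.79966782e+02 -1.34085439e-02 -9.66647973e+01] [  5.4  13.5 -15.1   0.  -61.4 -12.1] 0.01535092346034544 17.85
```

View pics/w5.png

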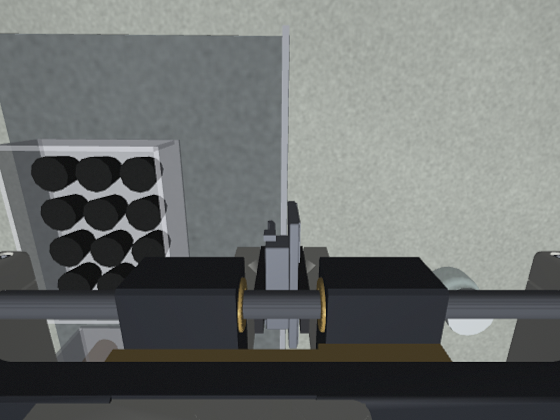

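The lip runs almost vertically at columns 282-289, with the shelf's right end at row 37. The holder is in the fingers, plate end near (293,205) and bridge at 266-289. I'll measure the lip edges and the holder's edges by brightness profile.

```bash
python3 - <<'E'
from h import *
d=np.load("w5.npz");K,W=d["K"],d["W"]
im=cv2.imread("pics/w5.png").astype(int)
for y in (50,90,130,170,190,196): print(y,im[y,274:300].sum(1))
print()
for y in (206,212,220,226,230,236,242,248): print(y,im[y,256:306].sum(1)//10)
print("cam",W[:3,3])
s=R.from_euler('xyz',[180,0,-6.7-90],degrees=True)
print("edge row search col 285:",im[28:50,285].sum(1), "col 200",im[28:50,200].sum(1))
E
```

```text
50 [323 319 321 325 327 333 333 363 476 503 497 498 498 501 487 437 509 505
 505 501 498 496 502 513 510 501]
90 [339 341 344 344 346 344 337 375 514 505 502 502 507 483 380 515 504 502
 507 510 507 507 504 511 521 531]
130 [346 342 339 337 340 340 347 410 516 509 507 507 510 486 381 510 511 515
 516 513 507 510 513 511 503 502]
170 [347 350 345 345 344 337 364 481 513 509 506 513 489 404 525 522 522 520
 507 501 510 522 527 520 518 514]
190 [346 346 353 355 358 358 377 481 513 508 509 507 497 447 505 495 498 503
 504 507 510 508 504 501 501 501]
196 [354 351 352 351 347 344 369 482 512 508 508 510 495 438 505 513 510 504
 500 504 515 528 522 505 498 510]

206 [34 33 33 33 33 33 33 33 33 33 33 33 34 34 34 34 34 33 34 34 35 35 35 34
 38 51 50 50 50 51 49 32 12 15 14 14 15 14 15 14 18 36 53 50 49 51 51 52
 51 50]
212 [34 34 33 33 33 32 32 32 33 34 34 35 34 34 34 34 35 35 35 34 34 34 34 33
 37 51 51 50 50 51 49 32 12 14 15 15 15 15 15 14 14 14 31 54 51 50 49 48
 49 49]
220 [34 34 33 33 33 33 34 34 35 35 35 34 30 26 26 22 28 33 35 35 35 34 34 34
 38 52 51 50 50 50 43 33 12 13 15 15 14 15
[... 385 characters left out ...]
3 43 43 43 43 43 43 43 43 43 43 40 12 13 13 14
 14 13 13 13 13 13 13 13 12 18 37 42 41 42 41 41 41 41 33 34 48 51 51 51
 51 51]
242 [35 36 36 35 35 35 35 35 34 27 12 13 14 14 13 13 14 13 14 14 14 14 15 15
 15 15 15 15 15 15 15 14 13 18 38 42 41 41 41 41 41 40 36 42 46 49 49 50
 50 50]
248 [23 22 23 24 25  4  5  5  8 20 33 33 33 33 33 33 33 33 33 33 34 34 34 34
 34 34 34 34 34 34 34 34 28 18 38 42 41 41 41 41 41 39 35 40 12  3 18 37
 22 22]
cam [ 0.55395948 -0.22165548  0.34109208]
edge row search col 285: [496 493 498 497 496 497 496 496 498 499 499 496 499 497 499 498 499 497
 496 499 498 498] col 200 [501 505 507 507 500 498 466 347 329 337 338 338 336 331 331 331 329 328
 330 328 334 333]
```

```bash
cat > lip.py <<'E'
from h import *
d=np.load("w5.npz");K,W=d["K"],d["W"]
rr=np.array([[50,281.4,288.8],[90,281.3,288.1],[130,281.05,287.8],[170,280.7,287.0],[190,280.6,286.9]])
A=np.array([ray(K,W,(l,y),.138) for y,l,q in rr]);B=np.array([ray(K,W,(q,y),.138) for y,l,q in rr])
for P in (A,B):
    k=np.polyfit(P[:,1],P[:,0],1); print("slope deg",np.degrees(np.arctan(k[0])),"x at y=-.139:",np.polyval(k,-.139).round(4))
w=np.radians(-6.7); ex=np.array([np.cos(w),np.sin(w),0])
T=np.array([0.5635,-.1392,0])
for n,uv,z in [("front top",(298.5,232),.2062),("inner top",(290,232),.2062),("front foot",(296,204),.168),("tongue foot L",(267.5,221),.168),("tongue foot R",(275,221),.168),("plate in foot",(287.7,210),.168)]:
    p=ray(K,W,uv,z); print(n,p,"x' rel TCP mm",((p-T)@ex*1000).round(2))
print("lip end",ray(K,W,(285,36.5),.138), ray(K,W,(200,34.5),.11), "bin front R top",ray(K,W,(180,141),.152), ray(K,W,(158,148),.152))
E
python3 lip.py
```

```text
slope deg 7.084755740440615 x at y=-.139: 0.5644
slope deg 7.18676760037202 x at y=-.139: 0.5603
front top [ 0.5526 -0.166   0.2062] x' rel TCP mm -7.7
inner top [ 0.5565 -0.1665  0.2062] x' rel TCP mm -3.77
front foot [ 0.5519 -0.1676  0.168 ] x' rel TCP mm -8.21
tongue foot L [ 0.5695 -0.1592  0.168 ] x' rel TCP mm 8.29
tongue foot R [ 0.5651 -0.1587  0.168 ] x' rel TCP mm 3.86
plate in foot [ 0.5571 -0.1645  0.168 ] x' rel TCP mm -3.4
lip end [ 0.5475 -0.2591  0.138 ] [ 0.6016 -0.2719  0.11  ] bin front R top [ 0.6154 -0.209   0.152 ] [ 0.6292 -0.2065  0.152 ]
```

The lip yaw is -7.1°. The holder's faces measure within 0.4 mm of centred on the TCP, and the lip centre at the spot is about (0.5627, -0.1367). I'll correct, lower to just above the lip and look again.

Emit:
carry_out --commands '[-0.02,0.06,-0.2,-0.11,1,0,0,-0.2,0,1,0,0,-0.2,0,1,0,0,0,0,1,0,0,0,0,1]'

```text
time_s: 18.35
tcp_pos: [0.5625, -0.1365, 0.181]
eef_rot: [180.0, -0.0, -97.1]
contact_force: [0.7, -0.5, -0.2]
gripper_width: 0.0156
```

```bash
python3 - <<'E'
from h import *
f,K,W=cap("wrist","pics/w6.png"); np.savez("w6.npz",K=K,W=W)
s=telemetry.get_state(); print(s["tcp_pos"],s["eef_rot"],s["contact_force"],s["gripper_width"],s["time_s"])
cv2.imwrite("pics/w6c.png",cv2.resize(f[150:260,230:340,::-1],None,fx=5,fy=5,interpolation=cv2.INTER_CUBIC))
E
```

```text
[ 0.56271284 -0.13646552  0.18137451] [ 1.79994469e+02 -1.23428598e-02 -9.70944524e+01] [-0.47042903  0.22787074 -0.48880265] 0.015592383332489333 18.4
```

View pics/w6c.png

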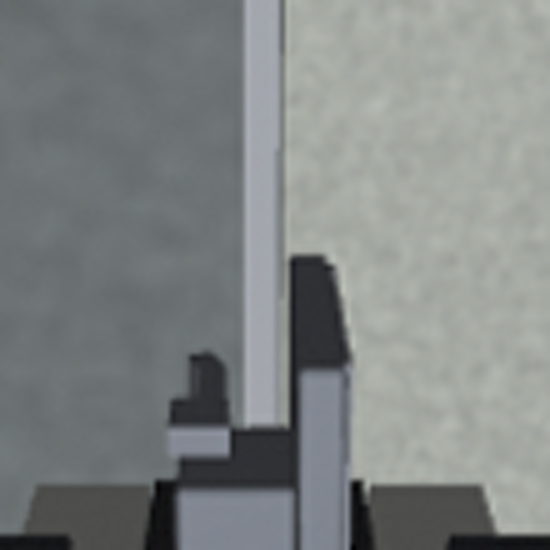

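The crop shows the lip (columns 243-280) cleanly inside the gap between the tongue (to about 228) and the plate (from 291), centred to about 0.2 mm. I'll lower it in stages.

Emit:
carry_out --commands '[0,0,-0.1,0,1,0,0,-0.1,0,1,0,0,-0.1,0,1,0,0,-0.1,0,1,0,0,0,0,1,0,0,0,0,1]'

```text
time_s: 19.0
tcp_pos: [0.5626, -0.1365, 0.1653]
eef_rot: [180.0, -0.0, -97.1]
contact_force: [0.3, 0.3, 0.2]
gripper_width: 0.0153
```

Emit:
carry_out --commands '[0,0,-0.1,0,1,0,0,-0.1,0,1,0,0,0,0,1,0,0,0,0,1]'

```text
time_s: 19.4
tcp_pos: [0.5625, -0.1364, 0.1572]
eef_rot: [180.0, -0.0, -97.1]
contact_force: [-0.1, 0.3, -0.5]
gripper_width: 0.0151
```

Emit:
carry_out --commands '[0,0,-0.05,0,1,0,0,-0.03,0,1,0,0,0,0,1,0,0,0,0,1]'

```text
time_s: 19.8
tcp_pos: [0.5627, -0.1365, 0.1549]
eef_rot: [-180.0, -0.0, -97.1]
contact_force: [-2.1, 0.5, 7.4]
gripper_width: 0.0152
```

Emit:
carry_out --commands '[0,0,-0.03,0,1,0,0,-0.02,0,1,0,0,0,0,1,0,0,0,0,1]'

```text
time_s: 20.2
tcp_pos: [0.5627, -0.1365, 0.1538]
eef_rot: [-179.9, -0.0, -97.1]
contact_force: [-4.7, 2.2, 11.9]
gripper_width: 0.0153
```

Emit:
carry_out --commands '[0,0,0,0,1,0,0,0,0,1,0,0,0,0,1,0,0,0,0,1]'

```text
time_s: 20.6
tcp_pos: [0.5627, -0.1365, 0.1538]
eef_rot: [-179.9, -0.0, -97.1]
contact_force: [-4.9, 3.4, 12.4]
gripper_width: 0.0158
```

Home height is reached at 12 N. I'll add a little margin and check with pictures.

Emit:
carry_out --commands '[0.01,0,-0.03,0,1,0,0,0,0,1,0,0,0,0,1,0,0,0,0,1]'

```text
time_s: 21.0
tcp_pos: [0.5628, -0.1365, 0.1537]
eef_rot: [-179.9, -0.0, -97.1]
contact_force: [-10.0, 4.0, 22.5]
gripper_width: 0.0158
```

```bash
python3 - <<'E'
from h import *
f,K,W=cap("wrist","pics/w7.png"); t,Kt,Wt=cap("top","pics/t7.png"); c,_,_=cap("scene","pics/s7.png")
o=np.zeros((600,800,3),np.uint8)
o[:300,:300]=cv2.resize(f[180:280,230:330,::-1],(300,300),interpolation=cv2.INTER_CUBIC)
o[:300,310:610]=cv2.resize(c[110:190,235:315,::-1],(300,300),interpolation=cv2.INTER_CUBIC)
o[310:600,:390]=cv2.resize(c[150:290,200:400,::-1],(390,290),interpolation=cv2.INTER_CUBIC)
o[310:600,400:700]=cv2.resize(t[245:330,125:210,::-1],(300,290),interpolation=cv2.INTER_CUBIC)
cv2.imwrite("pics/o7.png",o)
s=telemetry.get_state(); print(s["tcp_pos"],s["eef_rot"],s["contact_force"],s["gripper_width"],s["time_s"])
for y in (60,100,140): print(f[y,270:300].astype(int).sum(1))
E
```

```text
[ 0.56279031 -0.13653946  0.15371855] [-1.79933345e+02 -2.69456220e-02 -9.70585547e+01] [-9.69079834  4.39886121 22.50403195] 0.015586214118548932 21.15
[329 327 330 334 336 339 341 340 373 496 489 485 487 488 485 486 490 461
 313 495 482 477 473 468 471 481 488 490 493 495]
[341 333 331 327 323 316 315 308 353 504 494 491 493 493 491 494 484 406
 382 506 484 486 492 505 501 495 492 495 496 495]
[319 317 316 313 314 316 318 316 358 504 495 492 492 492 494 496 474 358
 449 501 500 504 507 510 510 505 502 498 502 507]
```

View pics/o7.png

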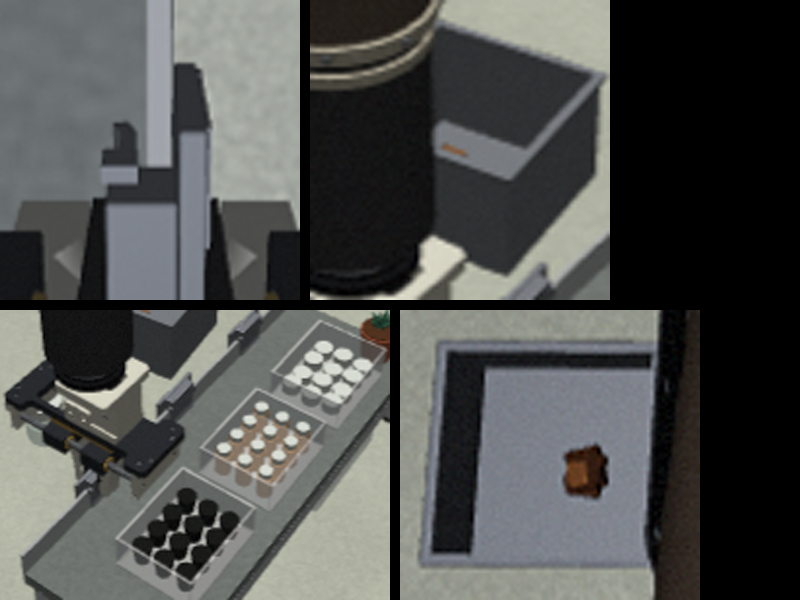

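The composite shows the holder seated over the lip with its plate on the robot's side and its tongue behind the lip. The shelf in front of the bins is clear, the brown chip cluster is on the tub floor, and the press is steady at 22.5 N. I'm handing in.

```bash
python3 - <<'E'
from plant import r, telemetry
print(r.close_job()); s=telemetry.get_state(); print(s["tcp_pos"],s["contact_force"],s["gripper_width"],s["time_s"])
E
```

```text
the job is handed in; nothing more can be done
None
the job is handed in; nothing more can be done
```

I put both bark chips in the waste tub and fitted the spare label holder over the lip in front of the bin with the black stoppers. The job was handed in at about 21 s with the arm still pressing the holder home. Handing in gave no verdict, and no readings were possible afterwards.

- **Holder height and push:** the tool was at z 0.1537 m, against 0.1538 m worked out for home. It pressed down steadily with 22.5 N while gripping at 50 N.
- **Alignment:** the last close view shows the label face on the robot's side and the tongue behind the lip. The tool was square to the measured lip (yaw −7.1°). Just before lowering, the gap was centred on the lip to about 0.2 mm. The position along the lip comes from the shelf end and the bin edge, which agreed to a few millimetres.
- **Chips:** the shelf in front of the bins is clear. From above, the tub shows one brown cluster that I take to be the two chips stacked; I did not see them separately. Both grips held on to the tub (opening 24 mm).
- **Bystanders:** all moves were planned clear of the jar, bottle, beaker and succulent. I did not measure their positions again at the end.
- **Not ideal:** a sideways force of about 10 N came with the final push. The holder stayed upright and did not shift.

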